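Take a bosshead out of a tip-out bin

ROBOT

A 6-joint arm with a two-finger parallel gripper is mounted at the origin on the work surface. World frame = base frame: x ahead of the robot, y to its left, z up, the work surface at z = 0. Lengths are in mm, angles in rad, forces in N, time in s.
With the tool pointing down it reaches from about 425 to 950 mm from the base axis. Payload 3.5 kg.
Tool frame: the origin (TCP) lies between the finger pads; the fingertips stand 19 mm ahead of it and the grasp point (between the pads) is the TCP; z points along the fingers, y is the direction in which the jaws open and shut (so a half turn about z gives the same grasp; the last joint's range is limited). The gripper opens to 85 mm and grips with 20 to 120 N. Pads are 22 mm wide; open, the fingers measure 114 mm over their backs; the gripper's body (76 mm by 85 mm) begins 54 mm behind the grasp point. The pads swing forward as they close: fully open they stand 13 mm farther back than shut.
Start: joints at [-1.407, 0.286, 1.577, -0, 1.279, -0.15], TCP at [208.379, -642.016, 250.325] pointing down, gripper open.
Joint ranges: [-2.77, 2.77], [-0.9, 2.22], [0.21, 2.48], [-1.53, 4.67], [0.24, 2.81], [-2.84, 2.84]. Speed limits (rad/s): [2.79, 2.79, 3.14, 3.14, 3.14, 3.14].

INTERFACE

Orientations are given as a rotation vector (axis times angle).
In Python, from workcell import robot, viewer gives the robot as it stands.
- The arm moves only by the shell command python3 -m creep 'ROWS'. ROWS is JSON, one flat list of numbers, 5 for each row, row after row: the shift along the tool's x, y, z in mm, then the turn about the tool's z in rad, then the gripper command: -1 is shut, 1 is fully open, values between are in proportion. In form: [x, y, z, yaw, jaw, x, y, z, yaw, jaw, ...]. A call has exactly 8 rows; each row is the pose to reach, as a shift and turn from the pose measured when the call began, along the tool's axes at that moment; what a row does not reach only later rows make up. A row lasts 1/10 s, in which the tool goes at most 50 mm and 8.59 degrees, less where a joint would pass 70% of its speed; a pose out of reach is approached as far as the arm can. A call with a gripper value outside its range is refused whole. The fingers move at their own pace and stop on an object; the grip force is fixed at half the most. Time passes only in rows, so rows that repeat a pose let the fingers close, or fill a call up. It gives the time, the measured TCP pose, the force and the opening at its end, in the units of the state.
- robot.read_state(): the state, without advancing time (a new reading comes with each control period).
- viewer.capture(name): name is "side" or "top" or "wrist"; returns a dict with "pixels" (480x640x3 uint8, red, green, blue), "vertical_fov" (degrees; the focal length in pixels is half the picture's height over the tangent of half this angle, whatever the lens; pixels are square), "cx", "cy" (the principal point, pixels), "xyz" and "rotation" of the camera in the world. Camera axes: x right, y down, z forward; pixel columns grow to the right and rows downward; lengths in mm; the calibration is good to about 2 mm. A picture is of the moment at which its call begins. There is no depth.
- robot.finish_job(): hands the job in, once; it reports no verdict.
The state is a dict: "clock": time; "joints": joint angles; "dq": joint speeds; "joint_efforts": joint torques, N m; "ee_pos": TCP position; "ee_rot": TCP orientation; "wrist_force": force on the tool from outside, world axes, zero at the start; "moment": the same for the moment, N m; "finger_gap": finger opening in mm.
Only numpy, scipy, OpenCV 4.12 (cv2) and the standard library are available. Lean on these libraries where they do the work, as an engineer would, in place of code of your own. Each camera call takes 0.05 s, during which the arm holds its last target.

TASK

In the back of one of the rack's two tip-out bins, under the wire shelf, lies a bosshead (a clamp block with two thumbscrews). Tilt that bin well forward by its pull tab, take the bosshead out and set it down in the shallow white tray without dropping it, then push the bin fully shut again. Leave the other bin with its bracket, and the bottles and flask, as they are.

Things in the scene. Friction and masses are not known exactly. Their poses are not given: they have to be found in the camera images.
- rack: grey bench rack, 384 mm wide, fixed. Origin on the bench below the bins' pivot line, midway between the bins; x to its back, y to its left, z up. Bin centres at y = +90 mm (left) and -90 mm (right). A shelf of three 8 mm steel bars at x = 100 to 175, z = 196 mm covers the bins' back; side panels 200 mm high at y = +/-186, x = 75 to 190 mm
- bin_left (a joint): left bin (rack's +y): grey plastic tip-out bin. Value in rad: 0 = upright and shut, grows as its top tilts forward out of the rack, stop at 0.75. It turns about its lower front edge (30 mm above the bench). The hinge is stiff (0.5 N m friction): the bin stays where it is left; up to 12 N at the tab moves it
- bin_right (a joint): right bin (rack's -y): same make and joint values as the left bin
- bin_left_tab (a point): left bin: gripping point of its pull tab, 12 mm thick (point's x), 44 mm wide (y), standing on the front wall; tab top 20 mm above this point, wall rim 35 mm below. The point is 3 mm behind and 110 mm above the pivot line in the bin's own axes, which turn with it: x to its back, y to its left, z up out of its mouth
- bin_right_tab (a point): right bin: same point and axes as for the left bin
- bin_left_pivot (a point): left bin: middle of its pivot line (lower front edge), axes turning with the bin. Bin 170 mm deep (x), 170 wide; floor and walls 5 mm thick; front wall 75 mm high, sides and back 60. A 25 mm high ledge crosses the floor at x = 55 to 60 mm; the part lies behind it
- bin_right_pivot (a point): right bin: same point and axes as for the left bin
- bosshead_center (a point): bosshead: bare aluminium block, forked jaw at each end, 82 (x) x 26 (y) x 30 mm high, about 0.15 kg; the point is mid-block, 15 mm above its underside. Black knobs 16 mm across: on top at x = -32 mm (to z = 30), on the +y side at x = 32 mm (to y = 29). The middle 44 mm is plain: grip it across y. Lies in either bin, roughly along its depth; may slide to the ledge as the bin tilts
- bracket_center (a point): an L-shaped aluminium bracket, 80 x 34 x 46 mm, in the back of the other bin; the point is 15 mm above its underside. Leave it alone
- tray: shallow white tray, 200 (x) x 150 (y) x 25 mm high, walls and floor 5 mm, fixed on the bench; origin at the centre of its underside
- amber_bottle: bystander: brown bottle, 72 mm across, 160 mm high; origin under its foot
- flask: bystander: conical flask, 84 mm across, 130 mm high; origin under its foot
- wash_bottle: bystander: white bottle, 64 mm across, 150 mm high; origin under its foot
There are look-alikes about, which are no part of the job. What is shaped like the part that bears bracket_center but green or red is not meant.

How it is judged (in metres and radians):
On the way, in this order (a step that is already met when the one before it is completed fails the run):
1. the bin that holds the bosshead is tilted forward by at least 0.45 rad (((y of bracket_center in the frame of rack below 0 m and value of joint bin_left above 0.45 rad) or (y of bracket_center in the frame of rack above 0 m and value of joint bin_right above 0.45 rad))), for 0.2 s.
2. the bosshead is in the tray (x of bosshead_center in the frame of tray between -0.085 and 0.085 m and y of bosshead_center in the frame of tray between -0.06 and 0.06 m and height (world z) of bosshead_center below 0.045 m), for 0.2 s.
At the end, for the whole second after the job is handed in: the bosshead lies at rest and released inside the tray (its centre within 85 mm along and 60 mm across of the tray's centre and below 45 mm), and both bins are shut (within 0.06 rad) (all of step 2 and linear speed of bosshead below 0.02 m/s and contact force between bosshead and the fingers below 0.2 N and value of joint each of bin_left, bin_right below 0.06 rad); the robot touches nothing.
It fails at once if the other bin (with the bracket) is tilted by more than 0.15 rad ((y of bracket_center in the frame of rack above 0 m and value of joint bin_left above 0.15 rad) or (y of bracket_center in the frame of rack below 0 m and value of joint bin_right above 0.15 rad)).
It fails at once if the bracket is moved by more than 40 mm (distance of bracket_center from where it was at the start of the episode above 0.04 m).
It fails at once if the bosshead is dropped: it arrives in the tray faster than 0.8 m/s (horizontal distance between bosshead_center and tray below 0.13 m and height (world z) of bosshead_center below 0.1 m and linear speed of bosshead above 0.8 m/s).
It fails at once if a bottle or the flask is pushed by more than 40 mm or knocked over (distance of any of amber_bottle, flask, wash_bottle from where it was at the start of the episode above 0.04 m or angle between any of amber_bottle, flask, wash_bottle's own z axis and vertical above 0.6 rad).
It also fails if it takes over 72 s, if anything falls off the work surface, if the arm or the gripper's body presses on something with over 40 N, if the wrist force passes 120 N, or if a joint passes its speed limit or range.

## Working session

There is one attempt and no reset: what is moved stays moved. The work goes in short steps, Python scripts to look and compute and a shell command to move; the robot and the scene stay as the last step left them, time stands still between calls to the robot, and variables do not carry over. Pictures are saved under pics/ and viewed, and the job is handed in when it is done.

```bash
mkdir -p pics; ls; python3 - <<'E'
from workcell import robot, viewer
import cv2
s=robot.read_state();print({k:s[k] for k in('clock','ee_pos','ee_rot','finger_gap')})
for n in("side","top","wrist"):
    c=viewer.capture(n);cv2.imwrite(f"pics/{n}0.png",c["pixels"][:,:,::-1]);print(n,{k:v for k,v in c.items() if k!="pixels"})
E
```

```text
pics
{'clock': 0.0, 'ee_pos': array([ 208.29317841, -641.40547219,  248.93663097]), 'ee_rot': array([-3.10063332e+00, -4.90539440e-01,  3.47957578e-05]), 'finger_gap': 85.51031369951586}
side {'vertical_fov': 49.98533077955936, 'cx': 317.41275184906686, 'cy': 239.5205846314001, 'xyz': array([ -40.23173638,  622.83176418, 1036.9854444 ]), 'rotation': array([-1.10940577,  2.45880701, -0.9574816 ])}
top {'vertical_fov': 42.32658421570171, 'cx': 320.1255844959308, 'cy': 250.30350489016593, 'xyz': array([ 256.20707116,   43.00432665, 1571.92831103]), 'rotation': array([-2.12466097,  2.10764803, -0.19864861])}
wrist {'vertical_fov': 68.43139565770657, 'cx': 316.0781825697606, 'cy': 246.34698205770923, 'xyz': array([ 274.20128517, -619.34701116,  373.16263904]), 'rotation': array([ 2.35254826, -1.71147085, -0.24209337])}
```

View pics/side0.png

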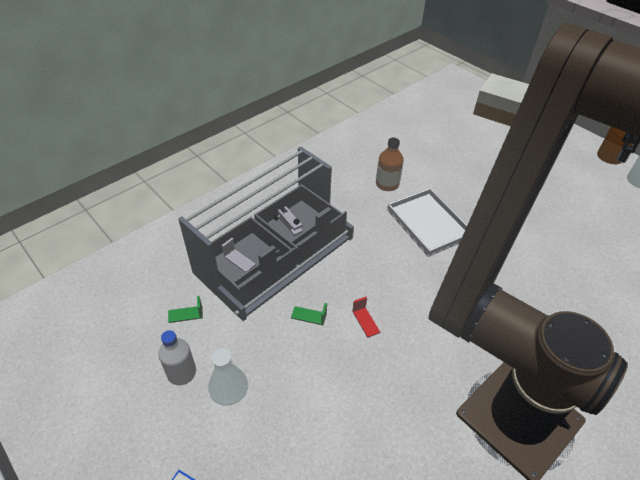

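View pics/top0.png

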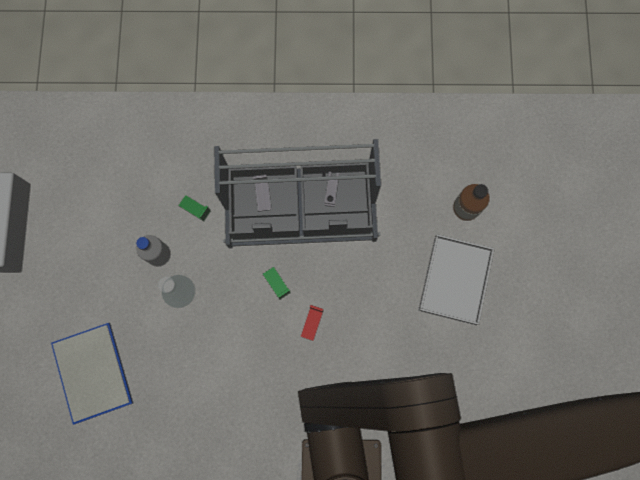

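View pics/wrist0.png

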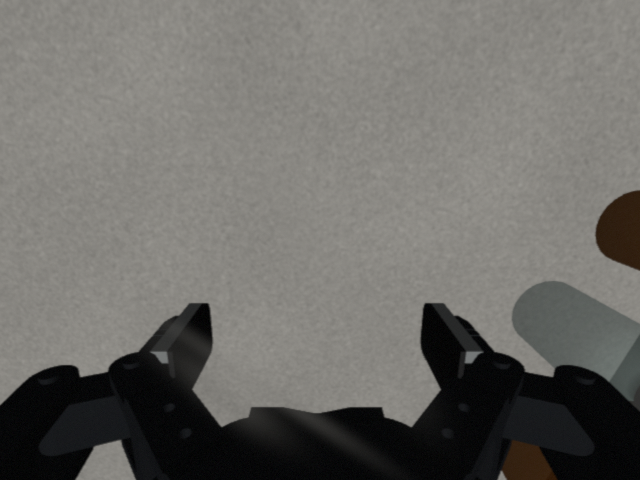

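The side view shows the rack at about (265,235), with a light part in each bin. The top view has image up = world +x. The right bin holds a part with a black knob at (331,188), and the left bin holds a plain L-plate at (262,193). The tray candidates are a plain white one at (455,280) and a cream one with a blue rim at (92,373). The green and red L-shapes are the decoys. Next I'll enlarge the bins.

```bash
cat > h.py <<'E'
import numpy as np, cv2
from scipy.spatial.transform import Rotation as R
from workcell import robot, viewer
def ray(c,u,v):
    f=240/np.tan(np.radians(c["vertical_fov"])/2)
    d=R.from_rotvec(c["rotation"]).apply([(u-c["cx"])/f,(v-c["cy"])/f,1.]); return np.array(c["xyz"]),d
def onz(c,u,v,z):
    o,d=ray(c,u,v); return o+d*(z-o[2])/d[2]
def proj(c,P):
    f=240/np.tan(np.radians(c["vertical_fov"])/2)
    q=R.from_rotvec(c["rotation"]).inv().apply(np.atleast_2d(P)-c["xyz"]); return np.c_[q[:,0]/q[:,2]*f+c["cx"],q[:,1]/q[:,2]*f+c["cy"]]
def tri(obs):
    A=np.zeros((3,3));b=np.zeros(3)
    for c,u,v in obs:
        o,d=ray(c,u,v);d/=np.linalg.norm(d);M=np.eye(3)-np.outer(d,d);A+=M;b+=M@o
    return np.linalg.solve(A,b)
E
python3 - <<'E'
from h import *
t=viewer.capture("top")["pixels"];s=viewer.capture("side")["pixels"]
cv2.imwrite("pics/topc.png",cv2.resize(t[130:260,205:390,::-1],None,fx=4.3,fy=4.3,interpolation=cv2.INTER_CUBIC))
cv2.imwrite("pics/sidec.png",cv2.resize(s[140:325,170:365,::-1],None,fx=3.2,fy=3.2,interpolation=cv2.INTER_CUBIC))
E
```

```text
(no output)
```

View pics/topc.png

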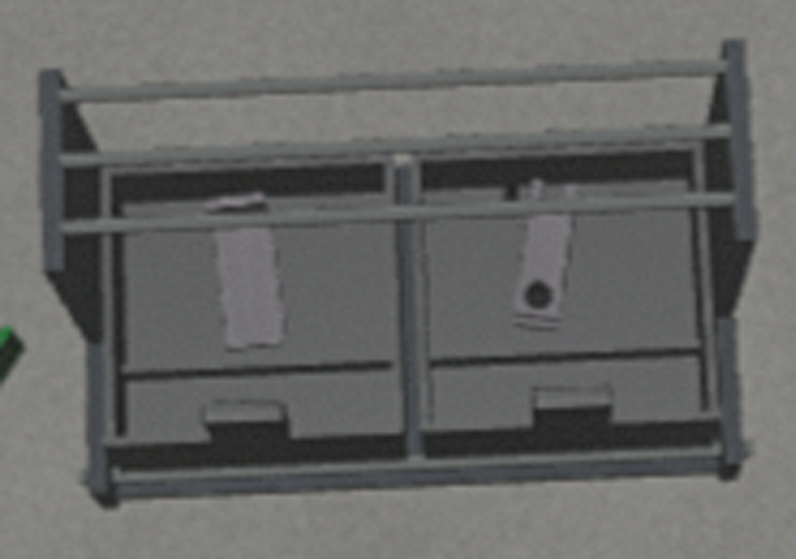

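View pics/sidec.png

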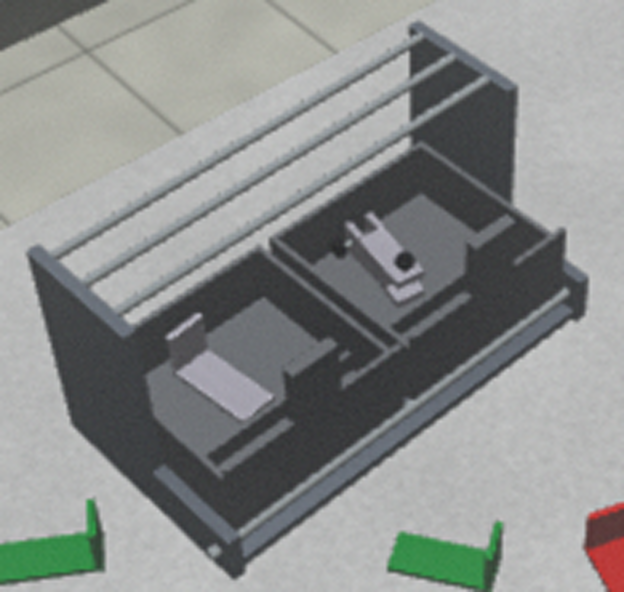

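The bosshead is confirmed in the right bin: forked jaws, a black top knob at (331,198) and a side knob at (324,175). The bracket is in the left bin. Next I'll measure the rack, tab, tray and part.

```bash
python3 - <<'E'
from h import *
np.set_printoptions(suppress=True,precision=1)
c=viewer.capture("top"); s=viewer.capture("side")
T=lambda u,v:(u/4.3+205-.4,v/4.3+130-.4)
S=lambda u,v:(u/3.2+170-.35,v/3.2+140-.35)
pts=[(50,71),(55,269),(733,41),(746,239)]
W=np.array([onz(c,*T(*p),200)[:2] for p in pts]);print(W)
M=np.array([(190,186),(75,186),(190,-186),(75,-186)],float)
a=M-M.mean(0);b=W-W.mean(0)
th=np.arctan2((a[:,0]*b[:,1]-a[:,1]*b[:,0]).sum(),(a*b).sum())
Rm=np.array([[np.cos(th),-np.sin(th)],[np.sin(th),np.cos(th)]])
t0=W.mean(0)-Rm@M.mean(0);print("rack",t0,th,"res",W-(M@Rm.T+t0))
toW=lambda x,y,z:np.r_[Rm@[x,y]+t0,z]
toR=lambda P:np.r_[Rm.T@(P[:2]-t0),P[2]]
for nm,p,z in[("tabL",(245,403),160),("tabR",(572,388),160),("tabR fl",(533,407),160),("tabR fr",(612,407),160)]:
    print(nm,toR(onz(c,*T(*p),z)))
k=tri([(c,*T(538,295)),(s,*S(405,261))]);print("knob",k,toR(k))
# body axis ends on top plane z=65 (30+5+30)
for p in [(515,315),(560,320),(528,215),(572,215)]: print("boss",toR(onz(c,*T(*p),65)))
print("proj tabR in side/top, right pivot", proj(s,toW(3,-90,140)),proj(c,toW(3,-90,140)))
# tray
hsv=cv2.cvtColor(c["pixels"],cv2.COLOR_RGB2HSV);m=np.zeros((480,640),np.uint8);
g=c["pixels"][230:330,410:500].min(2);print(np.percentile(g,[5,50,95]))
m[230:330,410:500]=(g>np.percentile(g,50)+20)*255
cn=max(cv2.findContours(m,cv2.RETR_EXTERNAL,2)[0],key=cv2.contourArea);bx=cv2.boxPoints(cv2.minAreaRect(cn));print(bx)
q=np.array([onz(c,*p,10) for p in bx]);print(q,q.mean(0),np.linalg.norm(np.diff(q,axis=0),axis=1))
cv2.imwrite("pics/tray.png",cv2.resize(c["pixels"][225:335,405:510,::-1],None,fx=5,fy=5))
E
```

```text
[[772.3 298.7]
 [660.7 291.5]
 [791.8 -72.1]
 [679.8 -78.1]]
rack [593.8 103. ] 0.052816992399058064 res [[-1.5 -0. ]
 [ 1.8 -1.2]
 [-1.6  0.6]
 [ 1.3  0.7]]
tabL [  8.2  88.7 160. ]
tabR [  8.5 -89.7 160. ]
tabR fl [ -1.2 -67.9 160. ]
tabR fr [  -3.1 -110.9  160. ]
knob [681.7  30.9  75.9] [ 84.  -76.6  75.9]
boss [ 77.4 -61.7  65. ]
boss [ 73.2 -87.9  65. ]
boss [137.9 -72.2  65. ]
boss [136.8 -98.1  65. ]
proj tabR in side/top, right pivot [[321.8 217.1]] [[337.7 224.1]]
[107. 131. 147.]Traceback (most recent call last):
  File "<stdin>", line 25, in <module>
ValueError: max() iterable argument is empty
```

```bash
cat >> h.py <<'E'
t0=np.array([593.8,103.0]);th=0.0528
Rm=np.array([[np.cos(th),-np.sin(th)],[np.sin(th),np.cos(th)]])
toW=lambda x,y,z:np.r_[Rm@[x,y]+t0,z]
toR=lambda P:np.r_[Rm.T@(np.array(P)[:2]-t0),P[2]]
def tool(P,yaw=None):
    "shift in tool axes to bring the TCP to world P; turn to bring tool x to world yaw"
    s=robot.read_state();r=R.from_rotvec(s["ee_rot"]);m=r.as_matrix();y=np.arctan2(m[1,0],m[0,0])
    d=r.inv().apply(np.array(P)-s["ee_pos"])
    return "shift",d.round(1),"yaw now",round(y,3),"turn",None if yaw is None else round(-(yaw-y),3)
E
python3 - <<'E'
from h import *
np.set_printoptions(suppress=True,precision=1)
c=viewer.capture("top")
cv2.imwrite("pics/tray.png",cv2.resize(c["pixels"][225:335,405:510,::-1],None,fx=5,fy=5))
print(tool(toW(27,-90,250),np.pi+th))
E
```

```text
('shift', array([ 599.4, -495.7,    0.3]), 'yaw now', np.float64(0.314), 'turn', np.float64(-2.881))
```

View pics/tray.png

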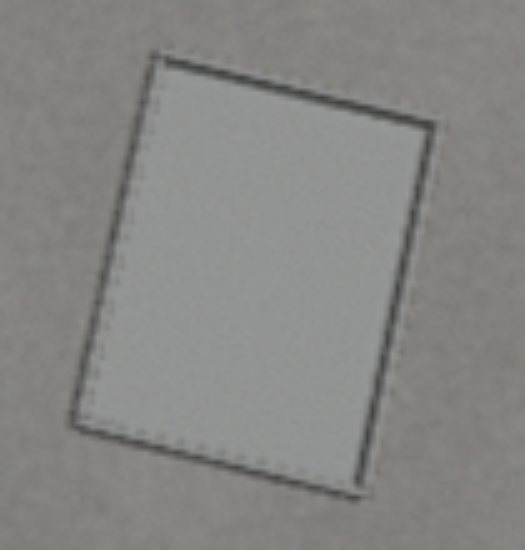

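The tray's corners in the top image are about (435.6,236), (492,249.6), (477,324.4) and (419.4,310). It's plain white with no blue rim, so it fits the description. Moving above the space behind the tab, jaws closing on the way.

```bash
python3 -m creep '[37,-31,0,-0.14,-1, 75,-62,0,-0.28,-1, 112,-93,0,-0.42,-1, 150,-124,0,-0.56,-1, 187,-155,0,-0.7,-1, 225,-186,0,-0.84,-1, 262,-217,0,-0.98,-1, 300,-248,0,-1.12,-1]'; python3 - <<'E'
from h import *
np.set_printoptions(suppress=True,precision=1)
c=viewer.capture("top")
o=[onz(c,405+u/5-.4,225+v/5-.4,25) for u,v in[(153,55),(435,123),(362,497),(72,426)]]
o=np.array(o);print(o,o.mean(0),[np.linalg.norm(o[i]-o[i-1]) for i in range(4)])
e=o[0]-o[3]+o[1]-o[2];print("tray yaw",np.arctan2(e[1],e[0]))
print(tool(toW(27,-90,250),np.pi+th))
E
```

```text
clock: 1.2
ee_pos: [417.9, -311.7, 250.6]
ee_rot: [2.362, 2.07, 0.0]
wrist_force: [0.5, -0.6, -0.0]
finger_gap: 0.0
[[ 600.9 -238.    25. ]
 [ 566.6 -380.1   25. ]
 [ 377.  -335.5   25. ]
 [ 411.1 -192.5   25. ]] [ 488.9 -286.5   25. ] [np.float64(195.16557801919615), np.float64(146.19069056366186), np.float64(194.72881205220222), np.float64(146.9901620150813)]
tray yaw -0.23319602353437263
('shift', array([343.1, 163.9,   2.6]), 'yaw now', np.float64(1.448), 'turn', np.float64(-1.746))
```

```bash
python3 -m creep '[40,20,0,-0.14,-1, 85,40,0,-0.28,-1, 128,60,0,-0.42,-1, 170,82,0,-0.56,-1, 213,102,0,-0.7,-1, 256,122,0,-0.84,-1, 300,143,0,-0.98,-1, 343,164,0,-1.12,-1]'; python3 - <<'E'
from h import *
print(tool(toW(27,-90,250),np.pi+th))
E
```

```text
clock: 2.05
ee_pos: [626.4, 16.1, 252.9]
ee_rot: [0.879, 3.014, 0.008]
wrist_force: [0.6, -0.6, 0.9]
finger_gap: 0.1
('shift', array([-0. , -1.8,  2.9]), 'yaw now', np.float64(2.574), 'turn', np.float64(-0.621))
```

```bash
python3 -m creep '[0,-2,3,-0.14,-1, 0,-2,10,-0.28,-1, 0,-2,40,-0.42,-1, 0,-2,60,-0.56,-1, 0,-2,80,-0.62,-1, 0,-2,100,-0.62,-1, 0,-2,113,-0.62,-1, 0,-2,113,-0.62,-1]'; python3 - <<'E'
from h import *
print(tool(toW(27,-90,137),np.pi+th), toR(robot.read_state()["ee_pos"]))
for n in("side","wrist"):
    c=viewer.capture(n)["pixels"][:,:,::-1]
    if n=="side": c=cv2.resize(c[120:320,170:400],None,fx=3,fy=3)
    cv2.imwrite(f"pics/{n}1.png",c)
E
```

```text
clock: 2.85
ee_pos: [624.4, 14.9, 137.4]
ee_rot: [0.081, -3.14, -0.008]
wrist_force: [-0.0, 0.3, -0.4]
finger_gap: 0.1
('shift', array([-1.1, -0.4,  0.4]), 'yaw now', np.float64(-3.09), 'turn', np.float64(-6.284)) [ 25.8838681  -89.59357925 137.35687694]
```

View pics/side1.png

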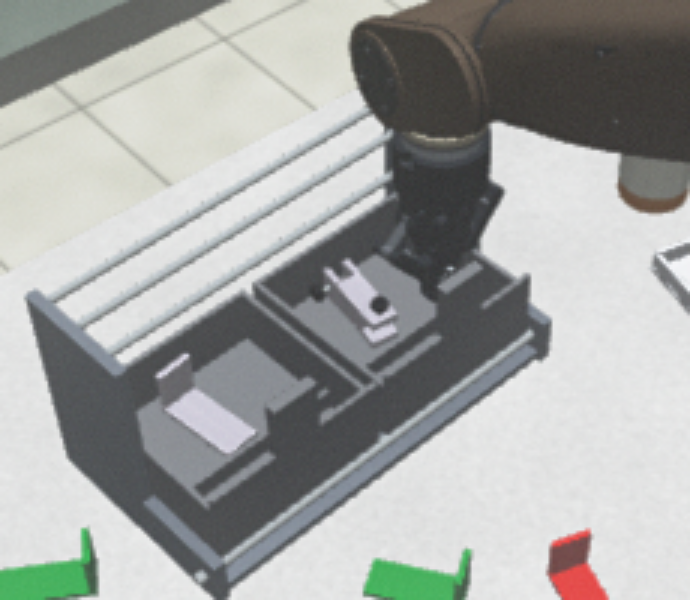

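View pics/wrist1.png

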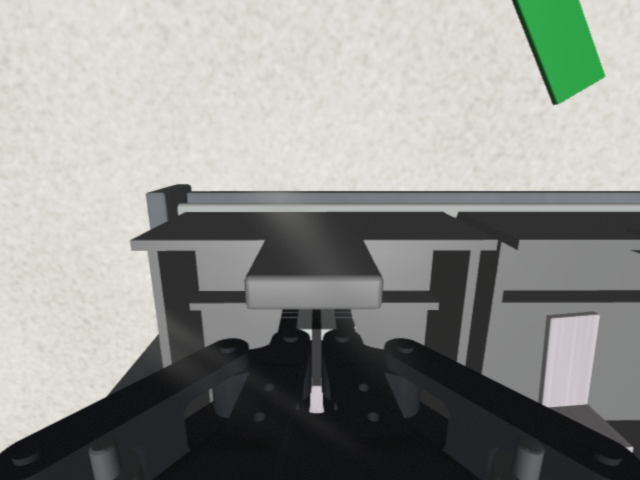

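The shut fingers stand behind the right tab, which appears at (315,290) in the wrist view, and are centred on it. Pulling forward.

```bash
python3 -m creep '[6,0,0,0,-1, 13,0,0,0,-1, 20,0,0,0,-1, 27,0,0,0,-1, 34,0,0,0,-1, 41,0,0,0,-1, 47,0,0,0,-1, 47,0,0,0,-1]'; python3 - <<'E'
from h import *
print(toR(robot.read_state()["ee_pos"]))
for n in("side","wrist"):
    c=viewer.capture(n)["pixels"][:,:,::-1]
    if n=="side": c=cv2.resize(c[120:320,170:400],None,fx=3,fy=3)
    cv2.imwrite(f"pics/{n}2.png",c)
E
```

```text
clock: 3.75
ee_pos: [582.3, 12.1, 142.7]
ee_rot: [-0.08, 3.124, 0.005]
wrist_force: [7.2, 0.3, -2.1]
finger_gap: -0.0
[-16.26472104 -90.1887977  142.71026986]
```

View pics/side2.png

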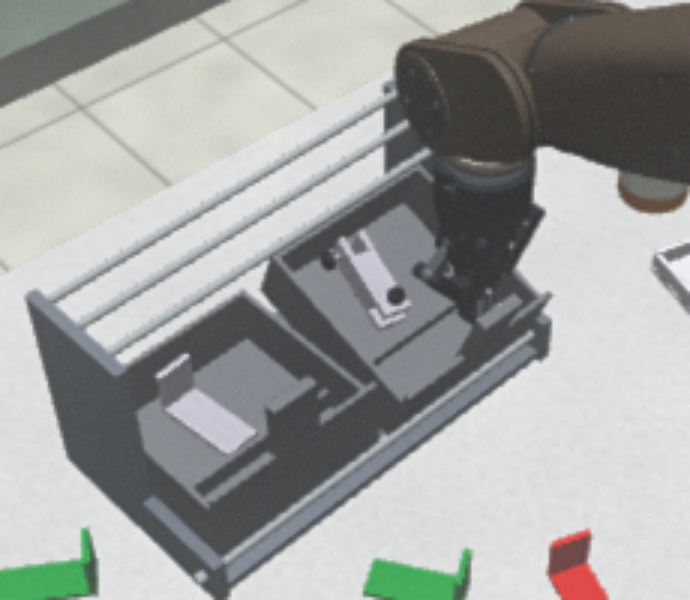

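The bin is following, at about 0.3 rad. Continuing.

```bash
python3 -m creep '[7,0,2,0,-1, 13,0,4,0,-1, 19,0,6,0,-1, 25,0,8,0,-1, 31,0,10,0,-1, 36,0,11,0,-1, 38,0,12,0,-1, 38,0,12,0,-1]'; python3 - <<'E'
from h import *
print(toR(robot.read_state()["ee_pos"]))
for n in("side","wrist"):
    c=viewer.capture(n)["pixels"][:,:,::-1]
    if n=="side": c=cv2.resize(c[120:320,170:400],None,fx=3,fy=3)
    cv2.imwrite(f"pics/{n}3.png",c)
E
```

```text
clock: 4.65
ee_pos: [548.5, 9.7, 133.6]
ee_rot: [-0.079, 3.11, 0.003]
wrist_force: [7.0, 1.8, 0.0]
finger_gap: 0.2
[-50.11855897 -90.76399677 133.58652888]
```

View pics/side3.png

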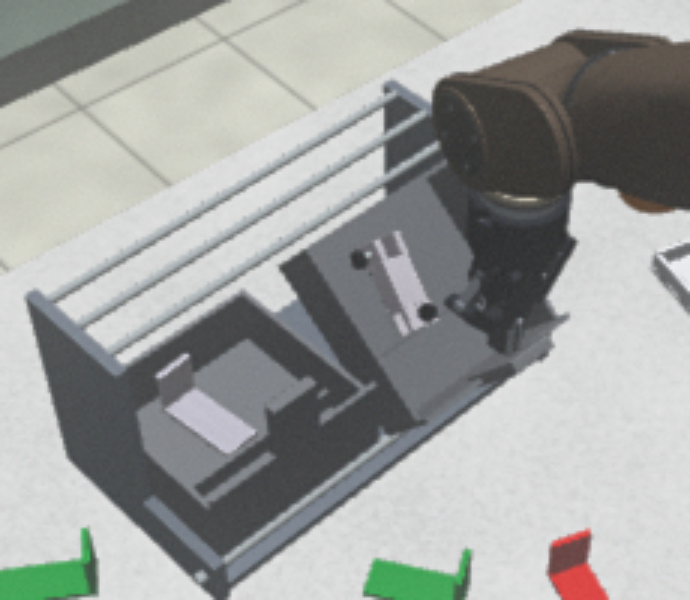

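Tilted well, and the part has slid to the ledge. Raising the tool to look.

```bash
python3 -m creep '[-3,0,-10,0,-1, -3,0,-40,0,-1, -3,0,-80,0,-1, -10,0,-120,0,0, -30,0,-140,0,0.2, -50,0,-140,0,0.2, -60,0,-140,0,0.2, -60,0,-140,0,0.2]'; python3 - <<'E'
from h import *
print(toR(robot.read_state()["ee_pos"]))
for n in("side","wrist","top"):
    c=viewer.capture(n)["pixels"][:,:,::-1]
    if n=="side": c=cv2.resize(c[120:300,190:390],None,fx=4,fy=4,interpolation=2)[:600,:800]
    if n=="top": c=cv2.resize(c[130:260,205:390],None,fx=4.3,fy=4.3,interpolation=2)
    cv2.imwrite(f"pics/{n}4.png",c)
E
```

```text
clock: 5.55
ee_pos: [604.3, 12.4, 275.2]
ee_rot: [-0.079, 3.112, 0.003]
wrist_force: [-1.1, 0.8, -0.7]
finger_gap: 51.1
[  5.73583177 -90.99083536 275.21494164]
```

View pics/side4.png

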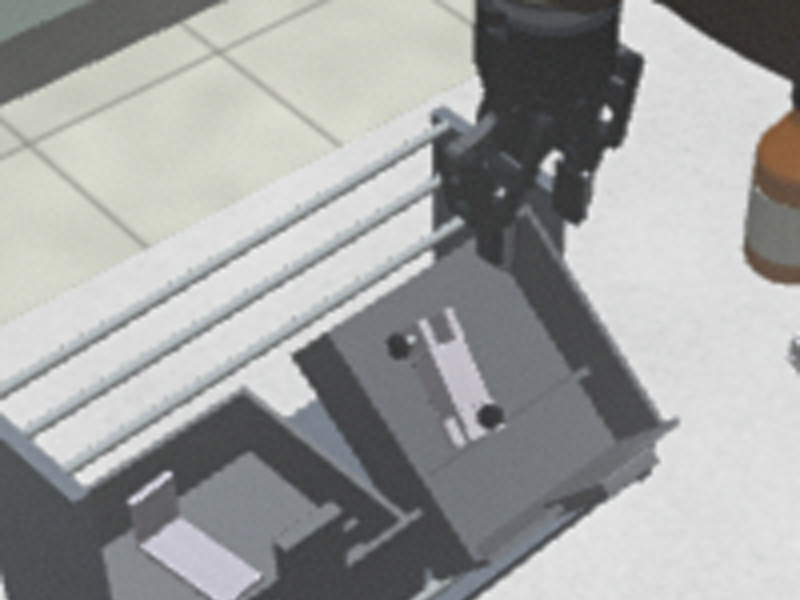

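View pics/wrist4.png

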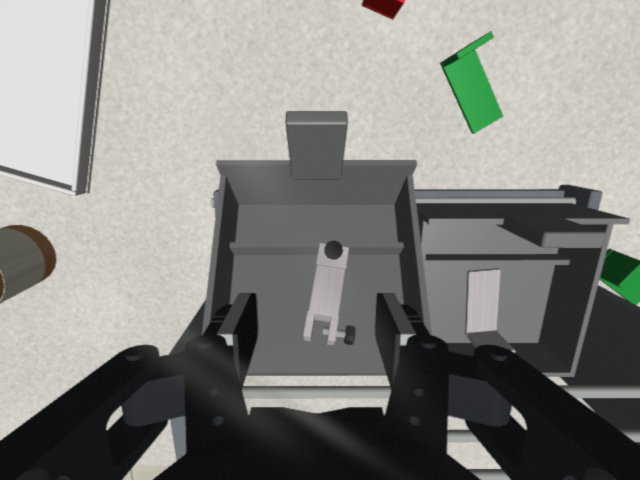

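View pics/top4.png

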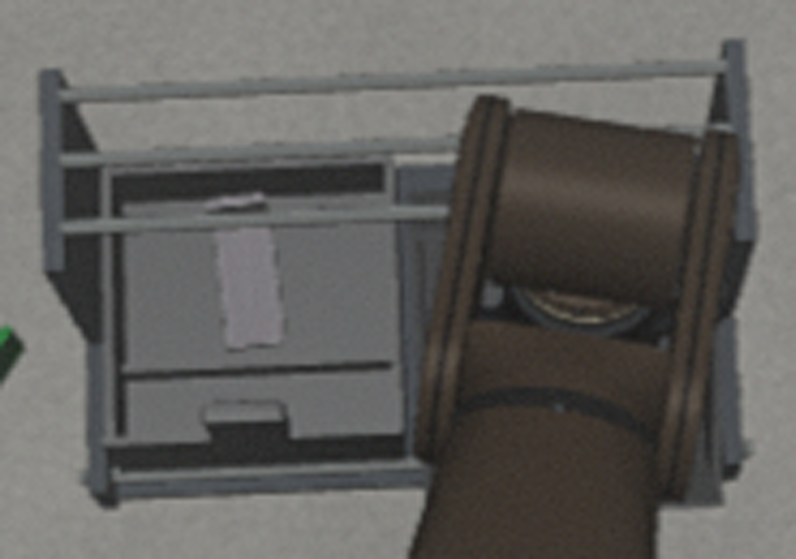

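```bash
python3 - <<'E'
from h import *
np.set_printoptions(suppress=True,precision=1)
w=viewer.capture("wrist");s=viewer.capture("side")
S=lambda u,v:(u/4+190-.4,v/4+120-.4)
for n,a,b in[("topknob",(333,248),(490,414)),("prong+y",(332,343),(425,320)),("prong-y",(308,340),(450,310)),("sideknob",(349,335),(399,346)),("ledgeR",(403,247),(428,473)),("ledgeL",(231,247),(588,372)),("wallcornerR",(415,163),(480,562)),("wallcornerL",(219,163),(674,424))]:
    P=tri([(w,*a),(s,*S(*b))]);print(n,P,toR(P), proj(w,P)-a, proj(s,P)-S(*b))
E
```

```text
topknob [619.2  28.8 115.5] [ 21.4 -75.5 115.5] [[0.1 0.1]] [[0. 0.]]
prong+y [682.6  29.7 153.4] [ 84.8 -77.9 153.4] [[-0.5 -3.4]] [[-0.7 -0.8]]
prong-y [681.6  10.7 151.4] [ 82.8 -96.8 151.4] [[-0.6 -4. ]] [[-0.9 -0.9]]
sideknob [687.8  45.4 135.3] [ 90.9 -62.4 135.3] [[-0.2 -1.1]] [[-0.2 -0.3]]
ledgeR [614.1  87.1 109.7] [ 19.5 -17.  109.7] [[-1.4 -3.4]] [[-1.1 -0.7]]
ledgeL [631.3 -65.3  82.6] [  28.6 -170.    82.6] [[-1.4 -1.9]] [[-0.8 -0.2]]
wallcornerR [549.4  96.4  87.9] [-44.6  -4.2  87.9] [[0.8 1.3]] [[0.5 0.2]]
wallcornerL [556.3 -71.9  87.3] [ -46.7 -172.7   87.3] [[-0.5 -0.4]] [[-0.2  0. ]]
```

```bash
python3 - <<'E'
from h import *
np.set_printoptions(suppress=True,precision=1)
c=viewer.capture("top")
print("front bar",toR(onz(c,205+100/4.3,130+225/4.3,196)))
print(tool(toW(50,-77.3,110),np.pi+th-.13))
E
```

```text
front bar [100.4 159.9 196. ]
('shift', array([-40.4,  13.5, 165.9]), 'yaw now', np.float64(-3.091), 'turn', np.float64(-6.156))
```

```bash
python3 -m creep '[-20,7,20,0.06,0.2, -40,13,50,0.13,0.2, -40,13,85,0.13,0.2, -40,13,110,0.13,0.2, -40,13,130,0.13,0.2, -40,13,140,0.13,0.2, -40,13,142,0.13,0.2, -40,13,142,0.13,0.2]'; python3 - <<'E'
from h import *
np.set_printoptions(suppress=True,precision=1)
print(tool(toW(50,-77.3,110),np.pi+th-.13),toR(robot.read_state()["ee_pos"]))
for n in("side","wrist"):
    c=viewer.capture(n)["pixels"][:,:,::-1]
    if n=="side": c=cv2.resize(c[120:300,190:390],None,fx=4,fy=4,interpolation=2)[:600,:800]
    cv2.imwrite(f"pics/{n}5.png",c)
E
```

```text
clock: 6.65
ee_pos: [647.1, 27.7, 134.6]
ee_rot: [0.124, 3.11, 0.006]
wrist_force: [-0.5, 0.0, 0.3]
finger_gap: 51.0
('shift', array([ 0. ,  0.6, 24.6]), 'yaw now', np.float64(3.062), 'turn', np.float64(-0.002)) [ 49.2 -78.  134.6]
```

View pics/side5.png

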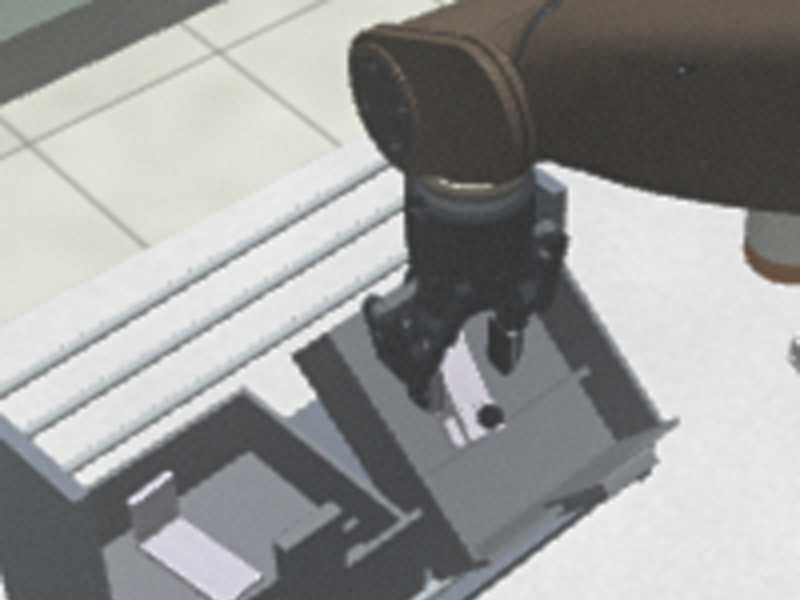

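View pics/wrist5.png

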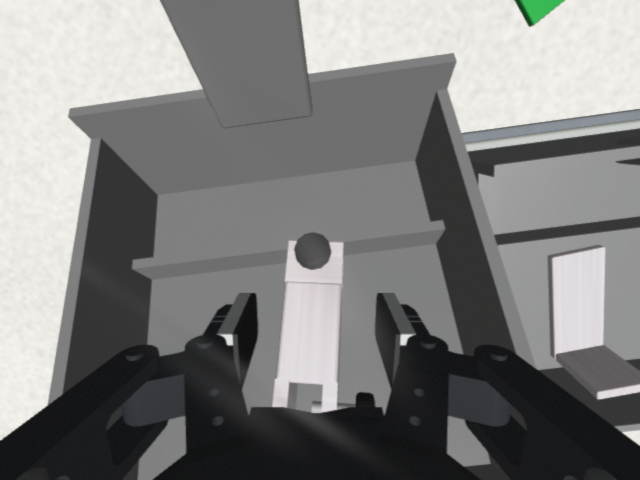

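The jaws straddle the block and are aligned with it: the block is centred at about 314 px between the pads at 253 and 380. Descending and closing.

```bash
python3 -m creep '[0,0,10,0,0.2, 0,0,20,0,0.2, 0,0,25,0,0.2, 0,0,25,0,0.2, 0,0,25,0,-0.3, 0,0,25,0,-1, 0,0,25,0,-1, 0,0,25,0,-1]'; python3 - <<'E'
from h import *
np.set_printoptions(suppress=True,precision=1)
print(toR(robot.read_state()["ee_pos"]))
for n in("side","wrist"):
    c=viewer.capture(n)["pixels"][:,:,::-1]
    if n=="side": c=cv2.resize(c[120:300,190:390],None,fx=4,fy=4,interpolation=2)[:600,:800]
    cv2.imwrite(f"pics/{n}6.png",c)
E
```

```text
clock: 7.55
ee_pos: [648.5, 27.7, 111.0]
ee_rot: [0.123, 3.108, 0.005]
wrist_force: [-1.0, -0.5, 0.1]
finger_gap: 25.1
[ 50.6 -78.1 111. ]
```

View pics/wrist6.png

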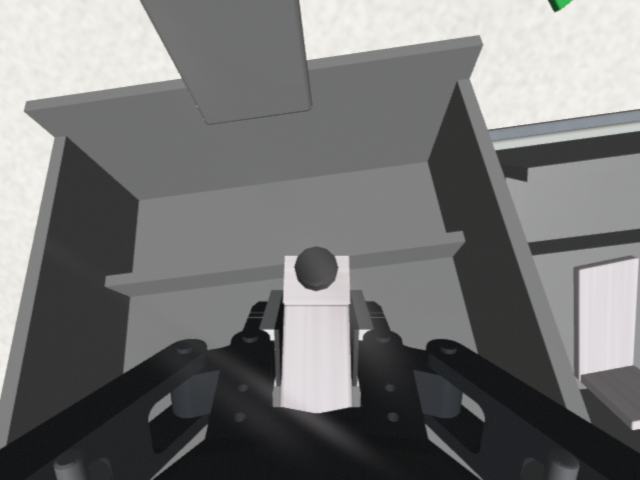

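The gap is 25.1 mm and the block is held. Lifting along the bin-floor normal, then up.

```bash
python3 -m creep '[4,0,-6,0,-1, 14,0,-18,0,-1, 28,0,-36,0,-1, 42,0,-54,0,-1, 50,0,-75,0,-1, 55,0,-105,0,-1, 58,0,-140,0,-1, 58,0,-160,0,-1]'; python3 - <<'E'
from h import *
np.set_printoptions(suppress=True,precision=1)
print(toR(robot.read_state()["ee_pos"]))
for n in("side","wrist"):
    c=viewer.capture(n)["pixels"][:,:,::-1]
    if n=="side": c=cv2.resize(c[120:300,190:390],None,fx=4,fy=4,interpolation=2)[:600,:800]
    cv2.imwrite(f"pics/{n}7.png",c)
E
```

```text
clock: 8.45
ee_pos: [585.8, 32.2, 272.5]
ee_rot: [0.123, 3.104, 0.005]
wrist_force: [0.3, -1.2, -1.4]
finger_gap: 25.1
[-11.7 -70.3 272.5]
```

View pics/wrist7.png

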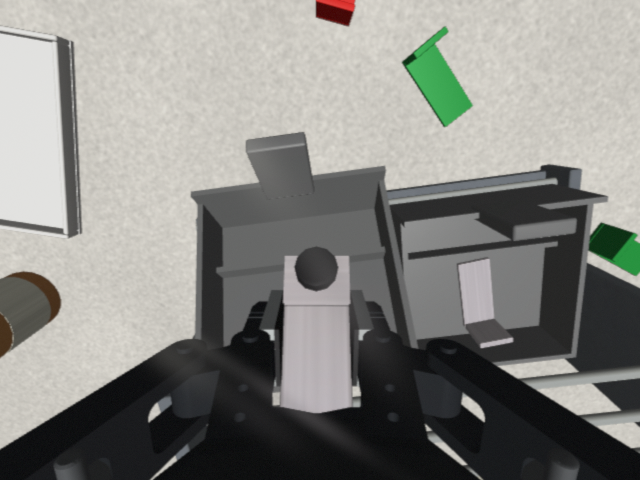

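View pics/side7.png

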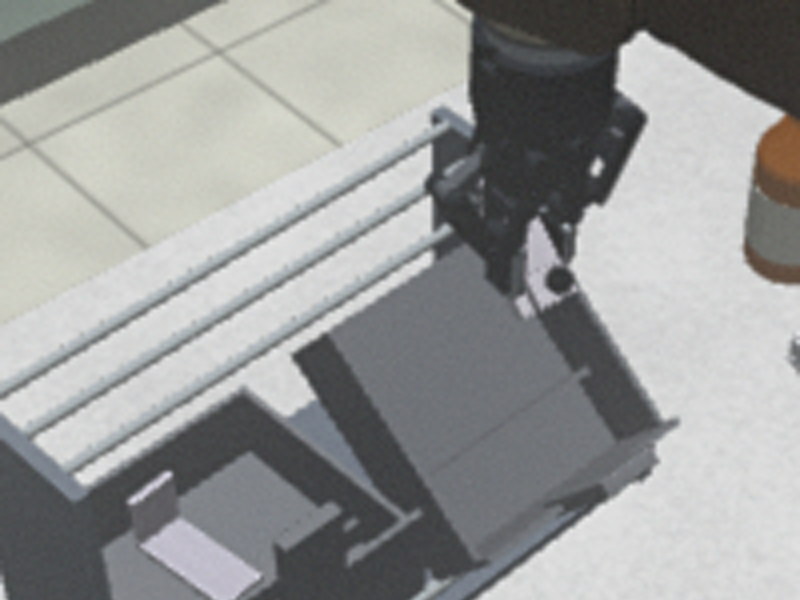

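The block is held at the bin's pitch and clear. Working out the transfer.

```bash
python3 - <<'E'
from h import *
np.set_printoptions(suppress=True,precision=1)
c=viewer.capture("top");print("amber~",onz(c,470,212,0))
print(tool([445,-276,130],np.pi-.233),robot.read_state()["joints"])
E
```

```text
amber~ [ 670.3 -335.     0. ]
('shift', array([ 121.1, -318.9,  135.2]), 'yaw now', np.float64(3.062), 'turn', np.float64(0.154)) [-0.1  0.1  1.8  0.   1.2 -1.6]
```

```bash
python3 -m creep '[10,-25,0,0.02,-1, 25,-65,5,0.04,-1, 42,-110,15,0.06,-1, 59,-155,35,0.09,-1, 76,-200,60,0.11,-1, 92,-243,85,0.13,-1, 108,-285,110,0.154,-1, 121,-319,135,0.154,-1]';python3 -m creep '[0,0,0,0,-1, 0,0,0,0,-1, 0,0,0,0,-1, 0,0,0,0,-1, 0,0,0,0,-1, 0,0,0,0,-1, 0,0,0,0,-1, 0,0,0,0,-1]'; python3 - <<'E'
from h import *
np.set_printoptions(suppress=True,precision=1)
print(tool([445,-276,50],np.pi-.233))
for n in("side","wrist"):
    c=viewer.capture(n)["pixels"][:,:,::-1]
    if n=="side": c=cv2.resize(c[140:290,350:550],None,fx=4,fy=4,interpolation=2)[:600,:800]
    cv2.imwrite(f"pics/{n}8.png",c)
E
```

```text
clock: 9.4
ee_pos: [444.5, -273.7, 129.8]
ee_rot: [0.363, 3.088, 0.011]
wrist_force: [1.4, -0.9, -1.6]
finger_gap: 25.7
clock: 10.2
ee_pos: [444.7, -273.5, 130.0]
ee_rot: [0.362, 3.087, 0.011]
wrist_force: [-0.2, -0.3, -1.4]
finger_gap: 25.1
('shift', array([ 1.7, -3.2, 80. ]), 'yaw now', np.float64(2.908), 'turn', np.float64(-0.001))
```

View pics/wrist8.png

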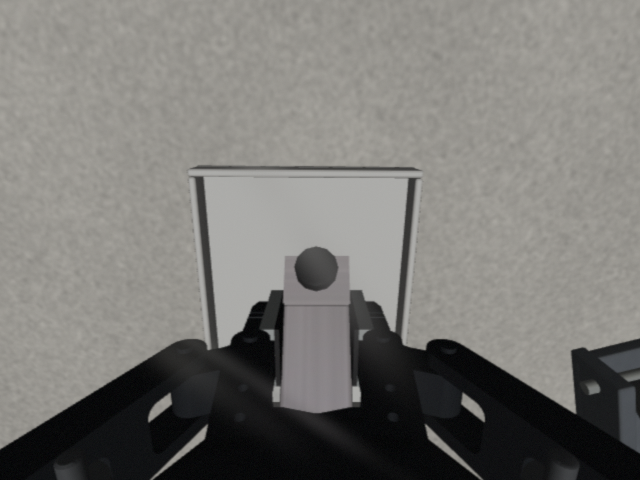

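View pics/side8.png

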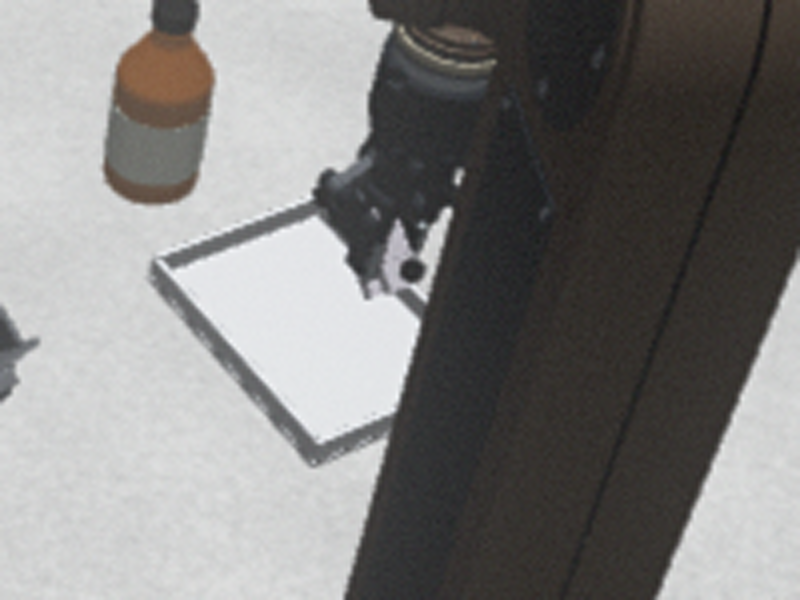

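The block is over the tray, centred and aligned with the tray edges (left 200, right 412, block 316). Lowering slowly to touch.

```bash
python3 -m creep '[2,-3,20,0,-1, 2,-3,40,0,-1, 2,-3,58,0,-1, 2,-3,70,0,-1, 2,-3,76,0,-1, 2,-3,80,0,-1, 2,-3,82,0,-1, 2,-3,83,0,-1]'; python3 -m creep '[0,0,1,0,-1, 0,0,2,0,-1, 0,0,3,0,-1, 0,0,4,0,-1, 0,0,5,0,-1, 0,0,6,0,-1, 0,0,6,0,-1, 0,0,6,0,-1]'
```

```text
clock: 11.1
ee_pos: [445.1, -276.1, 47.3]
ee_rot: [0.363, 3.087, 0.01]
wrist_force: [0.0, -0.7, -1.1]
finger_gap: 25.1
clock: 11.9
ee_pos: [445.5, -276.3, 42.1]
ee_rot: [0.362, 3.087, 0.01]
wrist_force: [-1.5, 1.9, 6.3]
finger_gap: 24.7
```

Touching, with 6 N up. Now backing off along the block while pressing lightly, to lay its tail down.

```bash
python3 -m creep '[-3,0,2,0,-1, -6,0,3,0,-1, -9,0,4,0,-1, -12,0,5,0,-1, -14,0,6,0,-1, -16,0,7,0,-1, -18,0,8,0,-1, -20,0,9,0,-1]'; python3 - <<'E'
from h import *
c=viewer.capture("wrist")["pixels"][:,:,::-1];cv2.imwrite("pics/wrist9.png",c)
E
```

```text
clock: 12.7
ee_pos: [464.6, -281.6, 35.9]
ee_rot: [0.36, 3.091, 0.01]
wrist_force: [-8.1, 1.3, 15.2]
finger_gap: 25.2
```

View pics/wrist9.png

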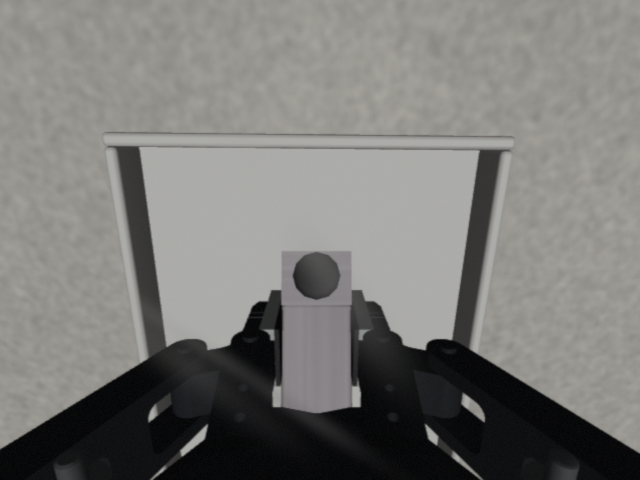

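```bash
python3 -m creep '[-3,0,2,0,-1, -6,0,3,0,-1, -9,0,4,0,-1, -12,0,5,0,-1, -14,0,5,0,-1, -16,0,6,0,-1, -18,0,6,0,-1, -18,0,6,0,-1]'; python3 - <<'E'
from h import *
c=viewer.capture("wrist")["pixels"][:,:,::-1];cv2.imwrite("pics/wrist10.png",c)
c=viewer.capture("side")["pixels"][140:290,350:550,::-1];cv2.imwrite("pics/side10.png",cv2.resize(c,None,fx=4,fy=4))
E
```

```text
clock: 13.55
ee_pos: [481.0, -286.0, 31.9]
ee_rot: [0.358, 3.097, 0.011]
wrist_force: [-9.1, 2.5, 13.4]
finger_gap: 25.3
```

View pics/wrist10.png

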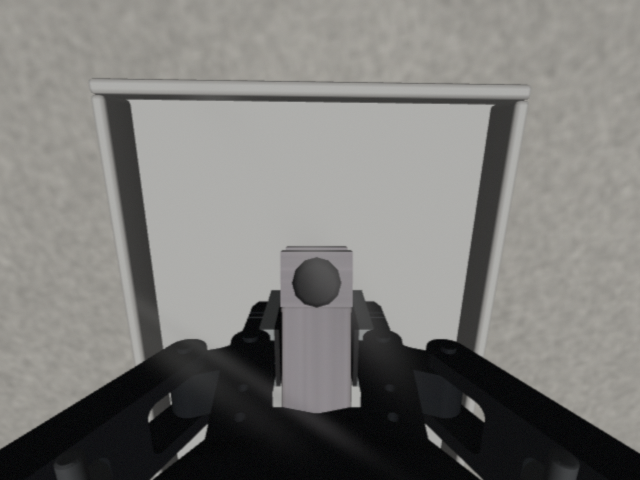

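View pics/side10.png

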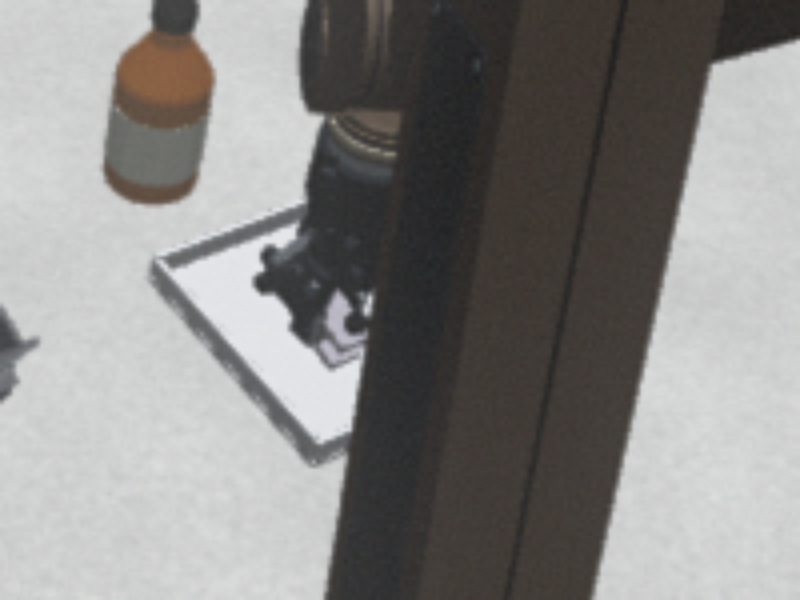

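The drag is laying it down: the lower jaw now shows at (316,247). One more short drag.

```bash
python3 -m creep '[-3,0,2,0,-1, -6,0,3,0,-1, -9,0,4,0,-1, -12,0,5,0,-1, -14,0,6,0,-1, -16,0,6,0,-1, -16,0,6,0,-1, -16,0,6,0,-1]'; python3 - <<'E'
from h import *
c=viewer.capture("wrist")["pixels"][:,:,::-1];cv2.imwrite("pics/wrist11.png",c)
E
```

```text
clock: 14.45
ee_pos: [495.8, -290.0, 27.7]
ee_rot: [0.356, 3.101, 0.011]
wrist_force: [-7.5, 1.1, 11.5]
finger_gap: 25.3
```

View pics/wrist11.png

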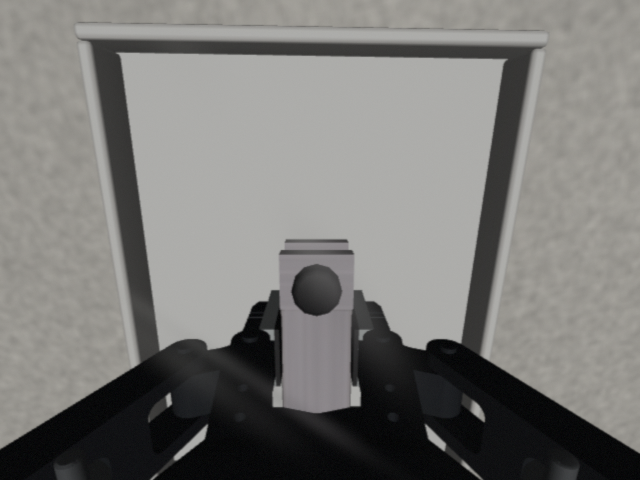

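The pitch is small now and the tips are close to the floor. Releasing and rising.

```bash
python3 -m creep '[0,0,-1,0,-1, 0,0,-2,0,-0.3, 0,0,-2,0,0, 0,0,-2,0,0.2, 0,0,-2,0,0.2, 0,0,-10,0,0.3, 0,0,-40,0,0.3, 0,0,-80,0,0.3]';  python3 -m creep '[0,0,-40,0,0.3, 0,0,-80,0,0, 0,0,-120,0,-1, 0,0,-160,0,-1, 0,0,-160,0,-1, 0,0,-160,0,-1, 0,0,-160,0,-1, 0,0,-160,0,-1]'; python3 - <<'E'
from h import *
c=viewer.capture("wrist")["pixels"][:,:,::-1];cv2.imwrite("pics/wrist12.png",c)
print(robot.read_state()["ee_pos"])
E
```

```text
clock: 15.3
ee_pos: [492.8, -289.2, 106.6]
ee_rot: [0.357, 3.105, 0.015]
wrist_force: [0.7, -0.3, -0.2]
finger_gap: 55.9
clock: 16.1
ee_pos: [489.3, -289.8, 264.4]
ee_rot: [0.357, 3.108, 0.019]
wrist_force: [-0.6, -0.3, 0.7]
finger_gap: -0.2
[ 489.39899479 -289.89411022  264.51533497]
```

View pics/wrist12.png

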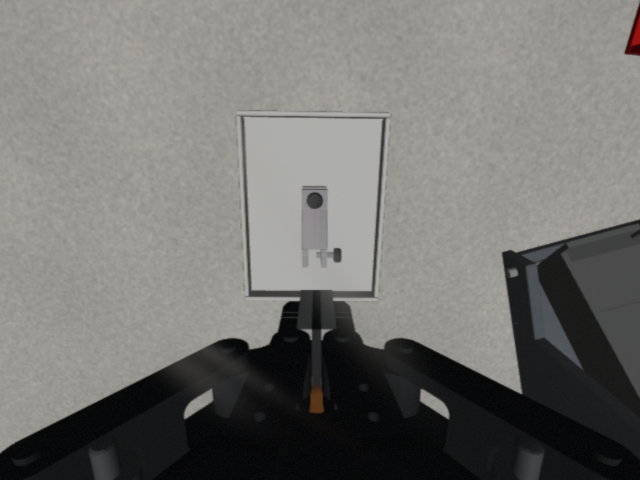

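The bosshead lies flat in the tray at (315,225), well inside the walls (240–388, 113–297). Now to the front of the tilted bin's tab.

```bash
python3 - <<'E'
from h import *
np.set_printoptions(suppress=True,precision=1)
print(tool(toW(-125,-90,240),np.pi+th))
E
```

```text
('shift', array([ 82.7, 284.8,  27.3]), 'yaw now', np.float64(2.913), 'turn', np.float64(-0.281))
```

```bash
python3 -m creep '[12,42,0,-0.05,-1, 24,84,0,-0.1,-1, 36,126,0,-0.15,-1, 48,168,0,-0.2,-1, 60,210,0,-0.25,-1, 72,250,0,-0.28,-1, 83,285,10,-0.28,-1, 83,285,27,-0.28,-1]'; python3 - <<'E'
from h import *
np.set_printoptions(suppress=True,precision=1)
print(tool(toW(-120,-90,124),np.pi+th))
E
```

```text
clock: 16.95
ee_pos: [473.3, 10.3, 240.4]
ee_rot: [-0.088, 3.124, 0.017]
wrist_force: [0.8, -1.1, -0.5]
finger_gap: -0.2
('shift', array([ -3.4,  -5. , 116.4]), 'yaw now', np.float64(-3.085), 'turn', np.float64(-6.28))
```

```bash
python3 -m creep '[-3,-5,20,0,-1, -3,-5,40,0,-1, -3,-5,60,0,-1, -3,-5,80,0,-1, -3,-5,100,0,-1, -3,-5,116,0,-1, -3,-5,116,0,-1, -3,-5,116,0,-1]'; python3 - <<'E'
from h import *
np.set_printoptions(suppress=True,precision=1)
print(toR(robot.read_state()["ee_pos"]))
c=viewer.capture("wrist")["pixels"][:,:,::-1];cv2.imwrite("pics/wrist13.png",c)
c=viewer.capture("side")["pixels"][120:320,170:400,::-1];cv2.imwrite("pics/side13.png",cv2.resize(c,None,fx=3,fy=3))
E
```

```text
clock: 17.75
ee_pos: [477.9, 6.9, 123.9]
ee_rot: [-0.088, 3.126, 0.018]
wrist_force: [0.0, 0.3, -0.1]
finger_gap: 0.1
[-120.8  -89.8  123.9]
```

View pics/side13.png

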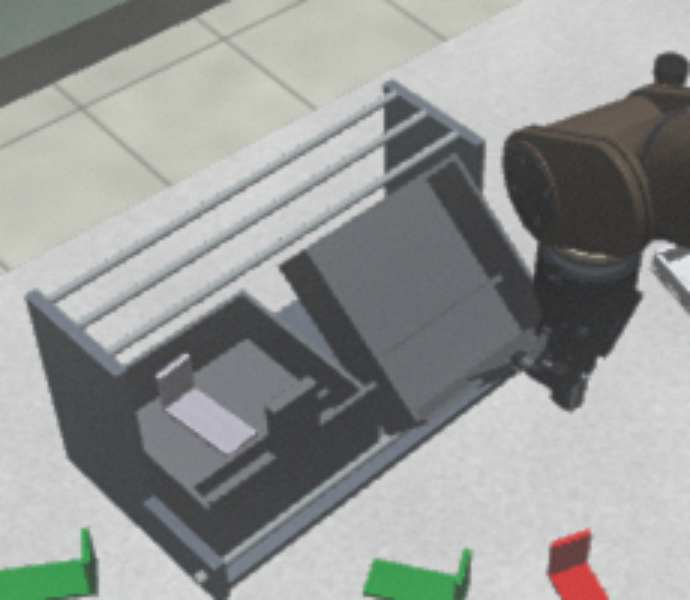

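The fingers stand in front of the tab, with the bin at about 0.68 rad. Pushing back, with z rising as the tab comes up.

```bash
python3 -m creep '[-10,0,0,0,-1, -20,0,-2,0,-1, -29,0,-4,0,-1, -38,0,-7,0,-1, -46,0,-10,0,-1, -54,0,-13,0,-1, -62,0,-16,0,-1, -70,0,-19,0,-1]'; python3 -m creep '[-7,0,-2,0,-1, -14,0,-4,0,-1, -19,0,-6,0,-1, -24,0,-8,0,-1, -28,0,-8,0,-1, -32,0,-8,0,-1, -32,0,-8,0,-1, -32,0,-8,0,-1]'; python3 - <<'E'
from h import *
np.set_printoptions(suppress=True,precision=1)
print(toR(robot.read_state()["ee_pos"]))
c=viewer.capture("wrist")["pixels"][:,:,::-1];cv2.imwrite("pics/wrist14.png",c)
c=viewer.capture("side")["pixels"][120:320,170:400,::-1];cv2.imwrite("pics/side14.png",cv2.resize(c,None,fx=3,fy=3))
E
```

```text
clock: 18.65
ee_pos: [548.5, 10.5, 146.2]
ee_rot: [-0.089, 3.126, 0.017]
wrist_force: [-4.7, -0.4, 2.8]
finger_gap: -0.3
clock: 19.45
ee_pos: [581.2, 12.2, 155.2]
ee_rot: [-0.089, 3.124, 0.016]
wrist_force: [-0.2, 0.9, -0.3]
finger_gap: -0.2
[-17.3 -90.  155.2]
```

View pics/side14.png

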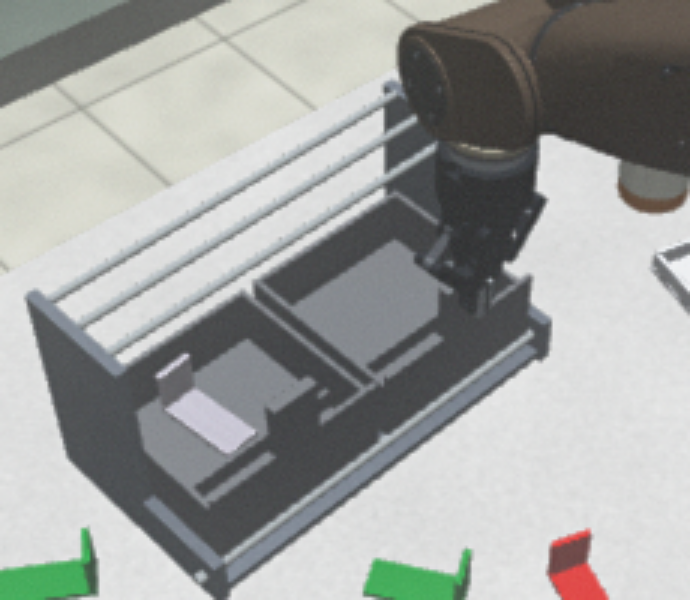

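It looks shut, with no force on the tool. Nudging on until it meets resistance.

```bash
python3 -m creep '[-1,0,0,0,-1, -2,0,0,0,-1, -3,0,0,0,-1, -4,0,0,0,-1, -5,0,0,0,-1, -6,0,0,0,-1, -6,0,0,0,-1, -6,0,0,0,-1]'
```

```text
clock: 20.35
ee_pos: [583.9, 12.2, 155.6]
ee_rot: [-0.091, 3.135, 0.016]
wrist_force: [-13.9, -2.5, 7.6]
finger_gap: -0.1
```

14 N is well above the roughly 4.5 N of hinge friction, so the bin is at its shut stop. Retreating and checking.

```bash
python3 -m creep '[8,0,0,0,-1, 25,0,0,0,-1, 55,0,-10,0,-1, 70,0,-50,0,-1, 70,-40,-90,0,-1, 70,-85,-110,0,-1, 70,-130,-110,0,-1, 70,-175,-110,0,-1]'; python3 -m creep '[0,-40,0,0,-1, 0,-85,0,0,-1, 0,-130,0,0,-1, 0,-175,0,0,-1, 0,-220,0,0,-1, 0,-265,0,0,-1, 0,-300,0,0,-1, 0,-300,0,0,-1]'; python3 - <<'E'
from h import *
np.set_printoptions(suppress=True,precision=1)
c=viewer.capture("top");cv2.imwrite("pics/top15.png",cv2.resize(c["pixels"][130:260,205:390,::-1],None,fx=4.3,fy=4.3,interpolation=2))
cv2.imwrite("pics/topf15.png",c["pixels"][:,:,::-1])
c=viewer.capture("side");cv2.imwrite("pics/side15.png",c["pixels"][:,:,::-1])
E
```

```text
clock: 21.15
ee_pos: [524.8, -170.1, 266.3]
ee_rot: [-0.091, 3.127, 0.01]
wrist_force: [1.3, 0.2, -1.4]
finger_gap: 0.0
clock: 21.95
ee_pos: [541.6, -474.5, 264.0]
ee_rot: [-0.084, 3.126, 0.005]
wrist_force: [0.1, 0.4, 0.5]
finger_gap: -0.2
```

View pics/top15.png

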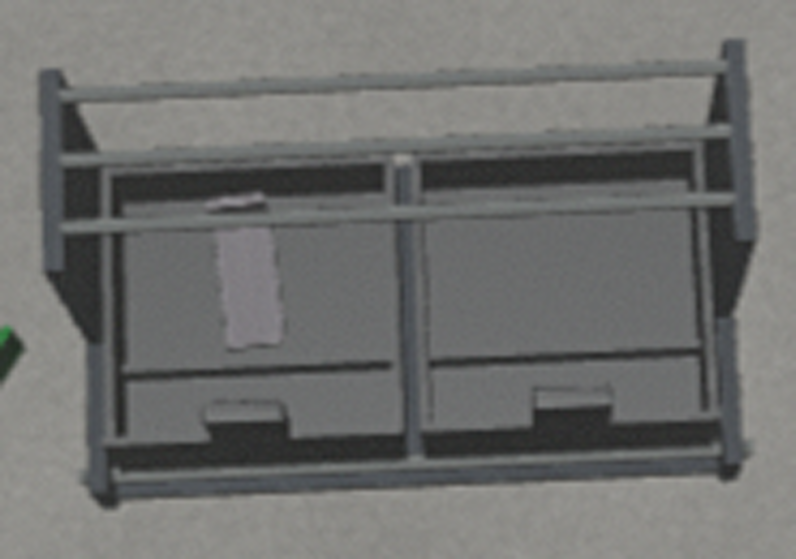

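View pics/side15.png

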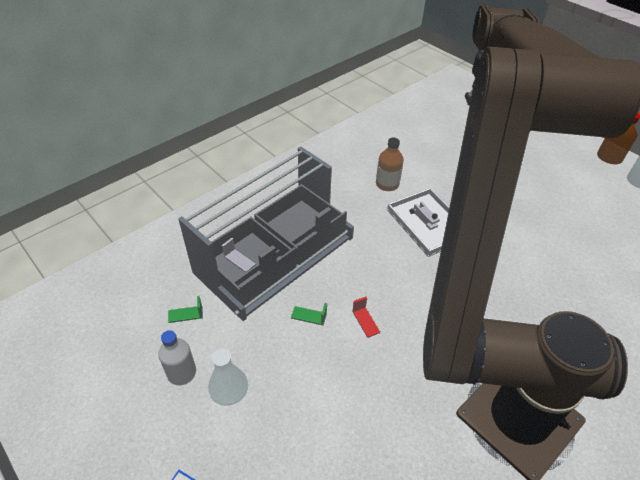

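View pics/topf15.png

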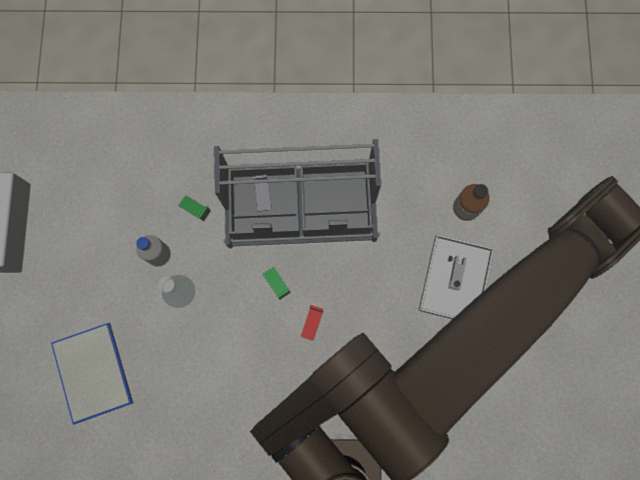

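The right tab is back at its starting pixels (crop 533–612, 388–407), the bracket and bystanders haven't moved, and the bosshead lies in the tray at (457,272). Handing in.

```bash
python3 - <<'E'
from h import *
c=viewer.capture("top");p=onz(c,457.5,272,30);d=p[:2]-[488.9,-286.5];a=.233
print("boss in tray",d[0]*np.cos(a)-d[1]*np.sin(a),d[0]*np.sin(a)+d[1]*np.cos(a))
s=robot.read_state();print(s["clock"],abs(s["dq"]).max())
robot.finish_job()
E
```

```text
boss in tray 18.053239913359164 0.14863580799004383
22.1 0.018590571214463784
the job is handed in; nothing more can be done
```

The bosshead is in the white tray, the right bin is shut again, and the job is handed in at 22.1 s of the 72 s allowed.

**What I did:** I hooked the right bin's tab from behind with the shut fingers and tilted the bin to about 0.68 rad. I gripped the bosshead where it had slid to the ledge and lifted it out. In the tray I touched its front edge down, dragged it almost flat and released it. Then I pushed the bin back until it met about 14 N, well above the hinge friction.

**Last checks:**
- **Bosshead:** it lies flat and released, about 18 mm along and 0 mm across from the tray's centre.
- **Right bin:** its tab is back at its starting pixels in the top view.
- **Other things:** the left bin, bracket, bottles and flask look unmoved in the images.
- **Robot:** the arm is clear of everything, with about zero wrist force.

No check failed or disagreed. I read the bin angles from images and contact force, not from a joint reading.

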